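# Finish the ring toy and hold its packing crate open

## Robot

A 7-joint arm with a two-finger parallel gripper is mounted at the origin on the work surface. World frame = base frame: x ahead of the robot, y to its left, z up, the work surface at z = 0. Lengths are in m, angles in rad, forces in N, time in s.
With the tool pointing down it reaches from about 0.4 to 0.85 m from the base axis. Payload 10.4 kg.
Tool frame: the origin (TCP) lies at the very end of the fingers, on their centre line; the grasp point (between the pads) lies 19 mm behind it; z points along the fingers, y is the line along which they close (so a half turn about z gives the same grasp; the last joint's range is limited). The gripper opens to 85 mm and grips with 20 to 120 N. Pads are 22 mm wide; open, the fingers measure 114 mm over their backs; the gripper's body (76 mm by 85 mm) begins 54 mm behind the grasp point. The pads swing forward as they close: fully open they stand 13 mm farther back than shut.
Start: joints at [1.14, 0.332, -0.065, 1.46, 0.022, 1.35, -0.088], TCP at [0.248, -0.574, 0.231] pointing down, gripper open.
Joint ranges: [-2.6, 2.6], [-0.5, 2.12], [-1.47, 1.34], [0.16, 2.42], [-1.27, 4.41], [0.06, 2.06], [-2.6, 2.6]. Speed limits (rad/s): [2.22, 2.22, 2.79, 2.79, 3.14, 3.14, 3.14].

## Interface

Orientations are given as a unit quaternion [x, y, z, w].
In Python, from workcell import manip, vision, order gives the robot as it stands. The module is installed in compiled form; this text tells all that it offers.
- The arm moves only by the tool move_arm, never from a script. Its argument "motion" is a list of rows, each a list of 3 entries, a list of its own where there are three numbers: the shift along the tool's x, y, z scaled (see below), then the turn, a rotation vector about the tool's x, y, z scaled (see below), then the opening, from -1 (shut) to 1 (fully open). In form: [[[dx, dy, dz], [wx, wy, wz], hand], ...]. A call has 1 to 12 rows; each row shifts and turns the commanded pose from where the row before left it, along the tool's axes as they then stand; what a row does not reach is not made up. The controller multiplies each number of a shift by 0.75 m and each number of a turn by pi/4 rad. A row lasts 1/10 s, in which the tool goes at most 50 mm and 8.59 degrees, less where a joint would pass 70% of its speed; a pose out of reach is approached as far as the arm can. A call with a number of a shift or a turn outside -1 to 1 is refused whole. A call with a gripper value outside its range is refused whole. The fingers move at their own pace and stop on an object; "newtons" is the grip in N (left out, the last holds). Time passes only in rows, so rows that do not move let the fingers close. It gives the time, the measured TCP pose, the force, the opening and the grip force at its end, in the units of the state.
- manip.get_obs(): the state, without advancing time (a new reading comes with each control period).
- vision.camera(name): name is "scene" or "top" or "wrist"; returns a dict with "pixels" (480x640x3 uint8, red, green, blue), "fx", "fy", "cx", "cy" (pixels), "R" (3x3) and "t" (3): a world point X has camera coordinates R X + t. Camera axes: x right, y down, z forward; pixel columns grow to the right and rows downward; lengths in m; the calibration is good to about 2 mm. A picture is of the moment at which its call begins. There is no depth.
- order.hand_in(): hands the job in; it is judged then, once.
The state is a dict: "clock": time; "joint_pos": joint angles; "joint_velocities": joint speeds; "tau": joint torques, N m; "position": TCP position; "ee_rot": TCP orientation; "ft_force": force on the tool from outside, world axes, zero at the start; "torque": the same for the moment, N m; "grip_width": opening from 0.0 (shut) to 1.0 (fully open); "grasp_force": force on a finger pad.
Only numpy, scipy, OpenCV 4.12 (cv2) and the standard library are available. Lean on these libraries where they do the work, as an engineer would, in place of code of your own. Each camera call takes 0.05 s, during which the arm holds its last target. There are 200 camera calls.

## Task

Finish the wooden stacking toy on its assembly board: thread the large ring and then the small ring down the post, each fully home, and let them go. Then lift the hinged lid of the plywood packing crate and finish while still holding it open at 50 degrees from shut (it falls shut if let go, so do not let go), so that I can pack the toy. Leave the doll, the round wooden blank and the brush where they are.

Things in the scene. Friction and masses are not known exactly. Their poses are not given: they have to be found in the camera images.
- toy_base: fixed assembly board, plywood 130 x 130 x 12 mm, carrying the toy's round wooden base (82 mm diameter, 18 mm thick) with an upright wooden post in its middle (18 mm diameter, 54 mm tall above the base, rounded top); origin under the centre of the board, z up
- post_foot (a point): centre of the upper face of the toy's round base, where the post rises, 30 mm above the table; z up
- ring_large: loose plain wooden ring lying flat: 62 mm outer diameter, 24 mm hole, 22 mm thick, about 40 g; origin at the centre of its underside, z along its axis
- ring_small: loose plain wooden ring lying flat: 48 mm outer diameter, 24 mm hole, 22 mm thick, about 25 g; origin at the centre of its underside, z along its axis
- crate: fixed plywood packing crate, 220 mm (its x) by 260 mm (its y), 110 mm high without the lid, 10 mm walls, with a flat hinged plywood lid of the same outline, 10 mm thick; origin under the centre of the crate, z up. The hinge runs along its y at the far (+x) rim
- crate_lid (a joint): lid angle: 0 shut, grows as the near (-x) edge of the lid rises, stop at 1.35 rad; 50 degrees is 0.873 rad. The hinge is free and without a stay: the lid (about 0.4 kg) falls shut from any angle when let go
- lid_handle (a point): middle of the lid's handle, a round steel bar of 12 mm diameter along the crate's y, 100 mm long over two upright legs of the same bar (88 mm clear between them); lid shut, its centre is 50 mm above the crate's rim, so there are 34 mm free between bar and lid, and it is 180 mm from the hinge towards the near edge. It moves and turns with the lid: x points to the hinge, y along the bar
- lid_hinge (a point): middle of the hinge line, at the far (+x) top rim of the crate, 110 mm above the table; fixed, axes as the crate's, the lid turns about its y
- doll: bystander: unpainted turned wooden doll standing upright, 48 mm diameter, 110 mm tall; origin under its centre
- blank: bystander: plain round wooden blank standing upright, 44 mm diameter, 80 mm tall; origin under its centre
- brush: bystander: small brush 170 mm long with wooden handle lying flat; along its x, bristles to +x; origin on its underside near the middle
Not all that is in view belongs to the job. What is shaped like the ring_large but black or pink is not meant.

How it is judged:
By the outcome, as a careful person would: the job done as asked, in the order asked, and still so for the second after the job is handed in, while the arm keeps its last pose, push and grip.
It also fails if it takes over 64 s, if anything falls off the work surface, if the arm or the gripper's body presses on something with over 40 N, if the wrist force passes 120 N, or if a joint passes its speed limit or range.

## Working session

There is one attempt and no reset: what is moved stays moved. The work goes in short steps, Python scripts to look and compute and a tool call to move; the robot and the scene stay as the last step left them, time stands still between calls to the robot, and variables do not carry over. Pictures are saved under pics/ and viewed, at most 10 in all, crops included, and the job is handed in when it is done.

Besides the shell and the picture viewer there is one more tool, called after ">>>" as name([rows], argument=value, ...), one row to a line, values as JSON. move_arm: Moves the arm, as the interface text tells. Its arguments: {"type":"object","properties":{"motion":{"type":"array"},"newtons":{"type":"number"}},"required":["motion"]}

```bash
mkdir -p pics; ls; python3 - <<'E'
from workcell import manip, vision
import cv2, numpy as np, pickle
o=manip.get_obs()
print({k:np.round(v,3) for k,v in o.items()})
d={}
for n in ("scene","top"):
    c=vision.camera(n); d[n]=c
    cv2.imwrite(f"pics/{n}0.png",c["pixels"][:,:,::-1])
    print(n,c["fx"],c["cx"],c["cy"],np.round(c["R"],3).tolist(),np.round(c["t"],3), np.round(-np.array(c["R"]).T@c["t"],3))
pickle.dump(d,open("c0.pkl","wb"))
E
```

```text
pics
{'clock': np.float64(0.0), 'joint_pos': array([ 1.14 ,  0.333, -0.065,  1.461,  0.022,  1.35 , -0.089]), 'joint_velocities': array([-0.   , -0.001,  0.001, -0.001, -0.   ,  0.   , -0.   ]), 'tau': array([-1.0000e-03, -6.2544e+01,  4.9000e-02, -3.9160e+01,  1.6000e-02,
        1.0000e-02, -0.0000e+00]), 'position': array([ 0.248, -0.573,  0.231]), 'ee_rot': array([ 0.979,  0.203, -0.   , -0.001]), 'ft_force': array([ 0.571,  0.278, -0.433]), 'torque': array([0.004, 0.032, 0.014]), 'grasp_force': np.float64(0.0), 'grip_width': np.float64(1.0)}
scene 483.44216689996375 308.620306848573 240.75315674562165 [[0.871, 0.492, 0.011], [0.397, -0.69, -0.604], [-0.29, 0.53, -0.797]] [-0.43  -0.17   1.414] [ 0.852 -0.656  1.028]
top 490.357903386683 323.61121302413505 239.24552153134292 [[0.001, -1.0, 0.002], [-0.996, -0.002, -0.086], [0.086, -0.002, -0.996]] [-0.051  0.528  1.181] [ 0.425 -0.047  1.222]
```

View pics/top0.png

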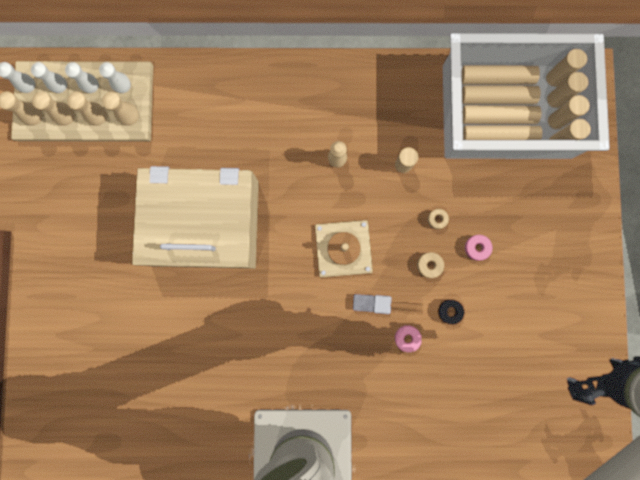

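View pics/scene0.png

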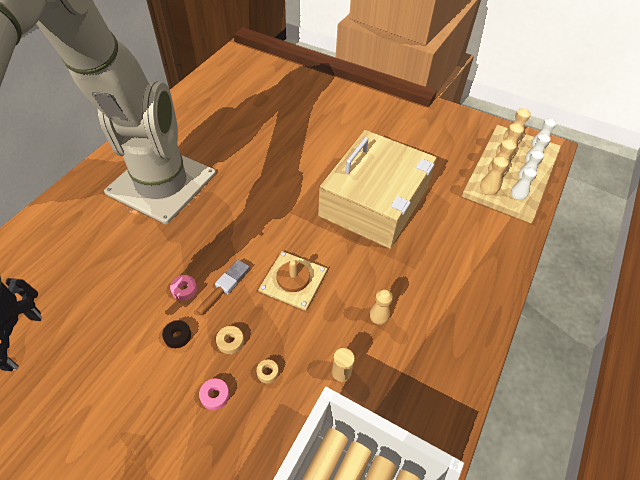

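Top view: the large ring is at about (431,265), the small ring at (438,219) and the post top at (345,247). The crate spans about (135-258, 170-267), with its handle bar from (160,246) to (213,246).

```bash
cat > h.py <<'E'
import numpy as np, cv2
def ray(c,uv,z):
    R=np.array(c["R"]);C=-R.T@np.array(c["t"])
    d=R.T@np.array([(uv[0]-c["cx"])/c["fx"],(uv[1]-c["cy"])/c["fy"],1])
    return C+d*(z-C[2])/d[2]
def proj(c,X):
    p=np.array(c["R"])@X+c["t"]; return np.array([c["fx"]*p[0]/p[2]+c["cx"],c["fy"]*p[1]/p[2]+c["cy"]])
E
python3 - <<'E'
import pickle; from h import *
d=pickle.load(open("c0.pkl","rb"))
for n,pts in dict(top=[(431,265),(438,219),(345,270),(344,240),(330,215),(187,247),(250,260)],scene=[(230,328),(267,364),(270,288),(290,280)]).items():
    hsv=cv2.cvtColor(d[n]["pixels"],cv2.COLOR_RGB2HSV)
    for p in pts: print(n,p,hsv[p[1],p[0]-12:p[0]+13:3].tolist())
im=d["top"]["pixels"][:,:,::-1]; s=d["scene"]["pixels"][:,:,::-1]
a=cv2.resize(im[160:290,300:460],None,fx=4.9,fy=4.5,interpolation=cv2.INTER_NEAREST)
cv2.imwrite("pics/a.png",cv2.resize(im[195:285,305:465],(800,450),interpolation=cv2.INTER_CUBIC))
cv2.imwrite("pics/b.png",cv2.resize(im[160:280,125:285],(800,600),interpolation=cv2.INTER_CUBIC))
E
```

```text
top (431, 265) [[19, 86, 201], [19, 80, 220], [18, 82, 217], [14, 135, 91], [13, 141, 94], [16, 120, 100], [18, 83, 199], [18, 81, 214], [18, 87, 207]]
top (438, 219) [[12, 131, 103], [17, 90, 170], [19, 80, 216], [18, 120, 108], [14, 142, 86], [15, 119, 90], [18, 81, 215], [18, 81, 221], [13, 127, 157]]
top (345, 270) [[20, 70, 222], [20, 71, 222], [20, 69, 223], [20, 69, 223], [20, 70, 220], [20, 72, 219], [20, 72, 212], [20, 73, 214], [20, 71, 213]]
top (344, 240) [[15, 133, 178], [15, 132, 180], [15, 133, 176], [14, 127, 181], [15, 134, 164], [15, 127, 168], [15, 135, 174], [14, 127, 177], [15, 136, 173]]
top (330, 215) [[14, 123, 183], [15, 132, 176], [14, 127, 179], [15, 126, 178], [14, 130, 177], [14, 124, 181], [14, 128, 178], [15, 132, 178], [15, 131, 177]]
top (187, 247) [[115, 7, 210], [115, 7, 209], [110, 7, 209], [115, 7, 212], [116, 8, 211], [111, 8, 212], [120, 7, 213], [111, 8, 212], [114, 6, 211]]
top (250, 260) [[21, 69, 222], [19, 68, 222], [20, 68, 224], [21, 68, 218], [18, 75, 184], [20, 76, 184], [14, 111, 152], [14, 123, 157], [15, 131, 154]]
scene (230, 328) [[13, 171, 176], [15, 158, 189], [22, 109, 247], [21, 111, 246], [21, 110, 244], [21, 108, 245], [21, 109, 252], [13, 164, 115], [12, 168, 103]]
scene (267, 364) [[13, 174, 154], [20, 115, 248], [19, 117, 236], [20, 114, 244], [18, 129, 213], [23, 106, 250], [20, 113, 241], [17, 129, 232], [13, 173, 106]]
scene (270, 288) [[13, 167, 128], [17, 53, 206], [116, 25, 212], [23, 93, 246], [23, 96, 245], [22, 100, 242], [24, 91, 246], [20, 115, 223], [14, 162, 162]]
scene (290, 280) [[13, 178, 188], [14, 171, 195], [14, 174, 196], [14, 170, 202], [13, 171, 197], [14, 172, 199], [14, 173, 172], [14, 173, 177], [13, 176, 168]]
```

View pics/a.png

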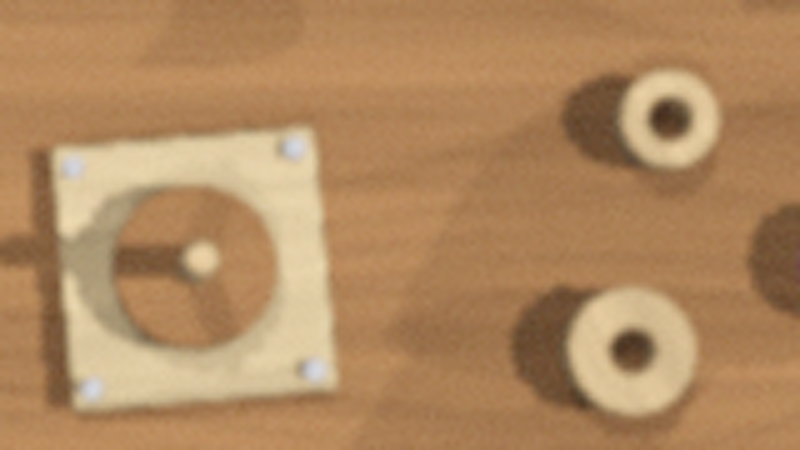

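View pics/b.png

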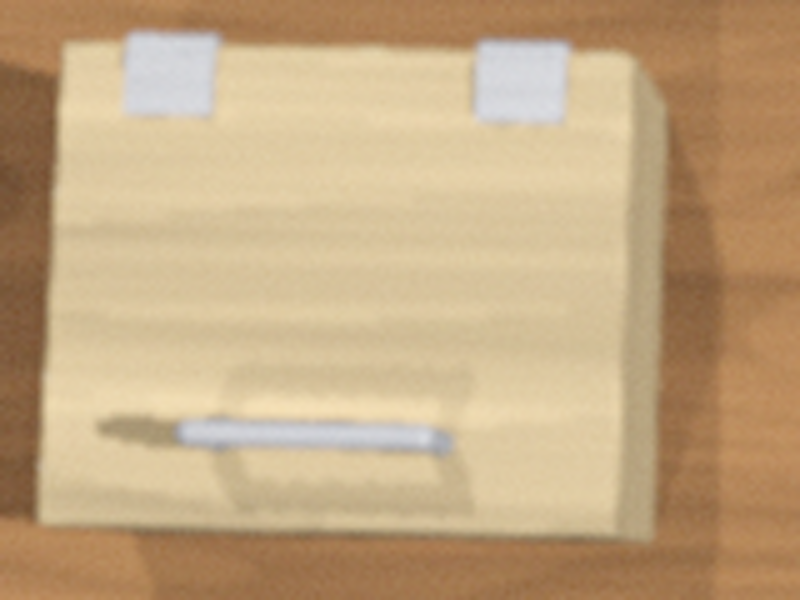

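The crops show both rings clearly. The base disc is centred at full-image (344,248.5), the post tip is at (345,246.6), and the handle bar runs from (160,246.6) to (215,248).

```bash
python3 - <<'E'
import pickle; from h import *
d=pickle.load(open("c0.pkl","rb")); c=d["top"]; s=d["scene"]
hsv=cv2.cvtColor(c["pixels"],cv2.COLOR_RGB2HSV); hs=cv2.cvtColor(s["pixels"],cv2.COLOR_RGB2HSV)
def cc(m,lo=20):
    n,l,st,ce=cv2.connectedComponentsWithStats(m.astype(np.uint8)); return [(st[i],ce[i],l==i) for i in range(1,n) if st[i][4]>lo]
def box(m,x0,y0,x1,y1):
    o=np.zeros_like(m); o[y0:y1,x0:x1]=m[y0:y1,x0:x1]; return o
pale=(hsv[...,1]<105)&(hsv[...,2]>140); pales=(hs[...,1]<140)&(hs[...,2]>190)
for nm,bt,bs in (("L",(412,245,450,285),(212,320,247,360)),("S",(424,203,455,233),(253,355,282,388))):
  for cam,m,b in ((c,pale,bt),(s,pales,bs)):
    k=max(cc(box(m,*b)),key=lambda k:k[0][4])
    cs,_=cv2.findContours(k[2].astype(np.uint8),cv2.RETR_EXTERNAL,cv2.CHAIN_APPROX_NONE)
    e=cv2.fitEllipse(cs[0]); print(nm,k[0],np.round(k[1],1),np.round(e,1) if 0 else e,ray(cam,e[0],.022).round(4))
for st,ce,m in cc(box(pale,325,228,362,268),5): print("post?",st,ce,ray(c,ce,.084).round(4))
bm=box(pale|(hsv[...,1]<60),310,215,377,280)
k=max(cc(bm),key=lambda k:k[0][4]); 
cs,_=cv2.findContours(k[2].astype(np.uint8),cv2.RETR_EXTERNAL,cv2.CHAIN_APPROX_NONE)
r=cv2.minAreaRect(cs[0]);print("board",r,ray(c,r[0],.012).round(4),[ray(c,p,.012).round(3) for p in cv2.boxPoints(r)])
print("base disc",ray(c,(344.2,248.6),.03))
hm=box((hsv[...,1]<25)&(hsv[...,2]>150),140,235,225,258)
for st,ce,m in cc(hm):
    ys,xs=np.nonzero(m); v=cv2.fitLine(np.c_[xs,ys].astype(np.float32),2,0,.01,.01).ravel()
    x0,x1=st[0],st[0]+st[2]; P=[ray(c,(x,v[3]+(x-v[2])*v[1]/v[0]),.166).round(4) for x in(x0,x1)]
    print("handle",st,ce,ray(c,ce,.163).round(4),P)
# lid corners top z=.12, crop b /5 + (125,160)
for q in ((65,42),(628,52),(615,532),(38,524)): print("lid",ray(c,(q[0]/5+125-.4,q[1]/5+160-.4),.12).round(4))
# pink / others
E
```

```text
L [418 252  26  26 474] [430.7 264.7] ((430.72003173828125, 264.6654968261719), (24.593338012695312, 25.61194610595703), 126.81269073486328) [ 0.4664 -0.3123  0.022 ]
L [216 326  27  28 502] [228.7 338.9] ((228.7176971435547, 338.9183654785156), (24.344043731689453, 28.139257431030273), 35.651611328125) [ 0.4663 -0.3185  0.022 ]
S [429 209  20  20 264] [438.5 218.3] ((438.4409484863281, 218.34146118164062), (19.095470428466797, 19.430654525756836), 137.73495483398438) [ 0.5806 -0.3334  0.022 ]
S [257 360  21  23 305] [266.6 370.4] ((266.6281433105469, 370.39312744140625), (19.773143768310547, 22.835189819335938), 24.855661392211914) [ 0.5805 -0.3387  0.022 ]
post? [325 228  37  40 633] [342.72037915 246.86729858] [ 0.5053 -0.0945  0.084 ]
post? [341 243   8   8  46] [344.69565217 246.41304348] [ 0.5064 -0.0991  0.084 ]
board ((343.4034423828125, 248.34140014648438), (53.564334869384766, 53.89651870727539), 85.2363510131836) [ 0.5067 -0.0992  0.012 ] [array([ 0.567, -0.027,  0.012]), array([ 0.579, -0.161,  0.012]), array([ 0.447, -0.171,  0.012]), array([ 0.435, -0.038,  0.012])]
base disc [ 0.50488936 -0.10034462  0.03      ]
handle [160 244  55   7 263] [186.66920152 246.58555133] [0.4998 0.2464 0.163 ] [array([0.5013, 0.3031, 0.166 ]), array([0.4978, 0.1844, 0.166 ])]
lid [0.6825 0.3748 0.12  ]
lid [0.6783 0.1178 0.12  ]
lid [0.4594 0.1205 0.12  ]
lid [0.4626 0.3794 0.12  ]
```

>>> move_arm([
  [[0, 0, 0], [0, 0, -0.185], 1],
  [[0, 0, 0], [0, 0, -0.185], 1],
  [[0, 0, 0], [0, 0, -0.185], 1],
  [[0, 0, 0], [0, 0, -0.185], 1],
  [[0, 0, 0], [0, 0, -0.185], 1],
  [[0, 0, 0], [0, 0, -0.185], 1],
  [[0, 0, 0], [0, 0, -0.185], 1],
  [[0, 0, 0], [0, 0, -0.185], 1],
  [[0.048, 0.04, 0], [0, 0, 0], 1],
  [[0.048, 0.04, 0], [0, 0, 0], 1],
  [[0.048, 0.04, 0], [0, 0, 0], 1],
  [[0.048, 0.04, 0], [0, 0, 0], 1],
])

```text
clock: 1.3
position: [0.3687, -0.4282, 0.231]
ee_rot: [0.707, 0.707, -0.0, -0.0]
ft_force: [0.4, 0.4, -0.4]
grip_width: 0.999
grasp_force: 0.0
```

>>> move_arm([
  [[0.048, 0.04, 0], [0, 0, 0], 1],
  [[0.048, 0.04, 0], [0, 0, 0], 1],
  [[0.048, 0.04, 0], [0, 0, 0], 1],
  [[0, 0, 0], [0, 0, 0], 1],
  [[0, 0, 0], [0, 0, 0], 1],
])

```text
clock: 1.8
position: [0.4586, -0.3208, 0.231]
ee_rot: [0.706, 0.708, -0.0, -0.0]
ft_force: [-0.5, 0.2, -0.8]
grip_width: 0.996
grasp_force: 0.0
```

```bash
cat > st.py <<'E'
from workcell import manip, vision
from h import *
from scipy.spatial.transform import Rotation as Ro
def show():
    o=manip.get_obs(); R=Ro.from_quat(o["ee_rot"]).as_matrix()
    print("t%.2f"%o["clock"],"p",o["position"].round(4),"x",R[:,0].round(3),"z",R[:,2].round(3),"F",o["ft_force"].round(1),"w",round(float(o["grip_width"]),3),"g",round(float(o["grasp_force"]),1),"j",o["joint_pos"].round(2)); return o
E
python3 - <<'E'
from st import *
import pickle
show(); c=vision.camera("wrist"); pickle.dump(c,open("w1.pkl","wb"))
cv2.imwrite("pics/w1.png",c["pixels"][:,:,::-1])
print((-np.array(c["R"]).T@c["t"]).round(3), c["fx"],proj(c,np.array([.4664,-.3123,.022])),proj(c,np.array([.5806,-.3334,.022])))
E
```

```text
t1.80 p [ 0.4586 -0.3208  0.231 ] x [-0.002  1.     0.   ] z [-0.  0. -1.] F [-0.5  0.2 -0.8] w 0.996 g 0.0 j [ 0.9   0.22 -0.42  1.62  0.09  1.32  0.46]
[ 0.458 -0.241  0.373] 361.299654843619 [331.6492092  203.36711044] [445.41386578 224.56801024]
```

View pics/w1.png

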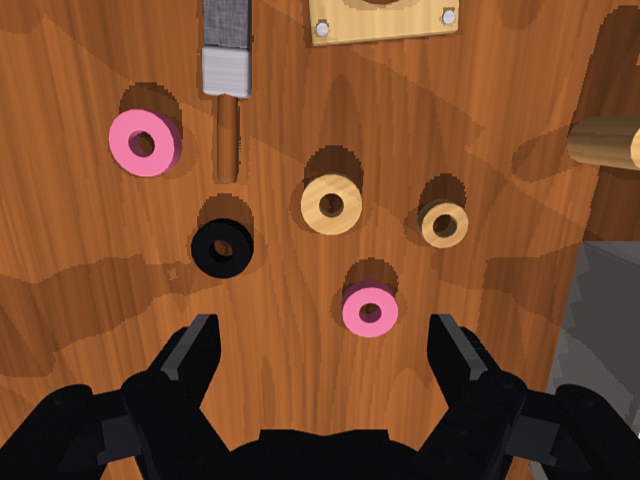

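Wrist view: the large ring is at (331,204) and the small ring at (444,224). Both match the positions predicted from the top camera to within 1 px.

>>> move_arm([
  [[0.0113, 0.0104, 0.06], [0, 0, 0], 1],
  [[0, 0, 0.06], [0, 0, 0], 1],
  [[0, 0, 0.06], [0, 0, 0], 1],
  [[0, 0, 0.06], [0, 0, 0], 1],
  [[0, 0, 0.04], [0, 0, 0], 1],
  [[0, 0, 0.026], [0, 0, 0], 1],
  [[0, 0, 0], [0, 0, 0], 1],
  [[0, 0, 0], [0, 0, 0], 1],
])

```text
clock: 2.65
position: [0.4653, -0.3146, 0.0022]
ee_rot: [0.708, 0.706, -0.0, -0.0]
ft_force: [-0.2, -0.4, 0.7]
grip_width: 0.999
grasp_force: 0.0
```

>>> move_arm([
  [[0, 0, 0], [0, 0, 0], 0],
  [[0, 0, 0], [0, 0, 0], -1],
  [[0, 0, 0], [0, 0, 0], -1],
  [[0, 0, 0], [0, 0, 0], -1],
  [[0, 0, 0], [0, 0, 0], -1],
  [[0, 0, 0], [0, 0, 0], -1],
], newtons=30)

```text
clock: 3.25
position: [0.4666, -0.3144, 0.0038]
ee_rot: [0.707, 0.707, -0.0, 0.001]
ft_force: [-3.4, 1.3, 7.7]
grip_width: 0.713
grasp_force: 30.9
```

>>> move_arm([
  [[0, 0, -0.05], [0, 0, 0], -1],
  [[0, 0, -0.06], [0, 0, 0], -1],
  [[0, 0, -0.06], [0, 0, 0], -1],
  [[0, 0, 0], [0, 0, 0], -1],
  [[0, 0, 0], [0, 0, 0], -1],
])

```text
clock: 3.75
position: [0.4665, -0.314, 0.1312]
ee_rot: [0.707, 0.707, 0.0, 0.002]
ft_force: [-0.2, -0.3, -0.8]
grip_width: 0.72
grasp_force: 33.1
```

```bash
cat > ring.py <<'E'
from st import *
import sys
def ringmeas(zoff, name):
    o=show(); c=vision.camera("wrist"); im=c["pixels"]; cv2.imwrite(name,im[:,:,::-1])
    hsv=cv2.cvtColor(im,cv2.COLOR_RGB2HSV); p=o["position"]
    ztop=p[2]+zoff; g=proj(c,np.array([p[0],p[1],ztop])); print("tcp px",g.round(1))
    h=hsv[...,0];m=((h>14)&(h<30)&(hsv[...,1]<150)&(hsv[...,2]>150)).astype(np.uint8)
    n,l,s,ce=cv2.connectedComponentsWithStats(m)
    for i in range(1,n):
        if s[i][4]>300 and abs(ce[i]-g).max()<120:
            cs,hi=cv2.findContours((l==i).astype(np.uint8),cv2.RETR_CCOMP,cv2.CHAIN_APPROX_NONE)
            for q,hh in zip(cs,hi[0]):
                if len(q)>20: e=cv2.fitEllipse(q); print("hole" if hh[3]>=0 else "out",np.round(e[0],1),np.round(e[1],1),ray(c,e[0],ztop).round(4))
    P=[np.array([.5055,-.0997,.084])]; print("post pred px",proj(c,P[0]).round(1))
E
python3 -c "
from ring import *
ringmeas(.021,'pics/w2.png')"
```

```text
t3.75 p [ 0.4665 -0.314   0.1312] x [ 0.001  1.    -0.003] z [ 0.003 -0.003 -1.   ] F [-0.2 -0.3 -0.8] w 0.72 g 33.1 j [ 0.88  0.3  -0.43  1.74  0.14  1.13  0.4 ]
tcp px [323.9 344.3]
out [323.6 333.3] [132.  150.7] [ 0.4664 -0.3092  0.1522]
hole [323.4 337.8] [56.4 62.9] [ 0.4663 -0.3112  0.1522]
post pred px [ 426.6 -247.4]
```

View pics/w2.png

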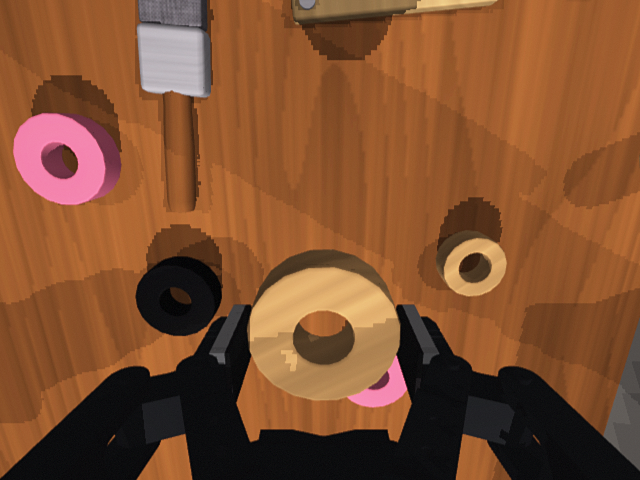

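The large ring is held level and centred, with its hole at about (323,338). Next I move towards the post and measure it with the wrist camera.

>>> move_arm([
  [[0.044, 0.013, 0], [0, 0, 0], -1],
  [[0.044, 0.013, 0], [0, 0, 0], -1],
  [[0.044, 0.013, 0], [0, 0, 0], -1],
  [[0.044, 0.013, 0], [0, 0, 0], -1],
  [[0, 0, 0], [0, 0, 0], -1],
  [[0, 0, 0], [0, 0, 0], -1],
])

```text
clock: 4.4
position: [0.5044, -0.1808, 0.1282]
ee_rot: [0.707, 0.708, -0.0, -0.001]
ft_force: [-0.6, -0.3, -0.4]
grip_width: 0.715
grasp_force: 33.1
```

```bash
python3 -c "
from ring import *
ringmeas(.018,'pics/w3.png')"
```

```text
t4.40 p [ 0.5044 -0.1808  0.1282] x [-0.001  1.     0.001] z [-0.002  0.001 -1.   ] F [-0.6 -0.3 -0.4] w 0.715 g 33.1 j [ 0.71  0.27 -0.51  1.8   0.14  1.11  0.15]
tcp px [323.7 339.9]
out [323.6 333.4] [131.9 150.7] [ 0.5044 -0.1778  0.1462]
hole [323.6 338.9] [58.5 63.7] [ 0.5044 -0.1803  0.1462]
out [397.4 412.8] [22.3 38.6] [ 0.5358 -0.2162  0.1462]
post pred px [326.5 124. ]
```

View pics/w3.png

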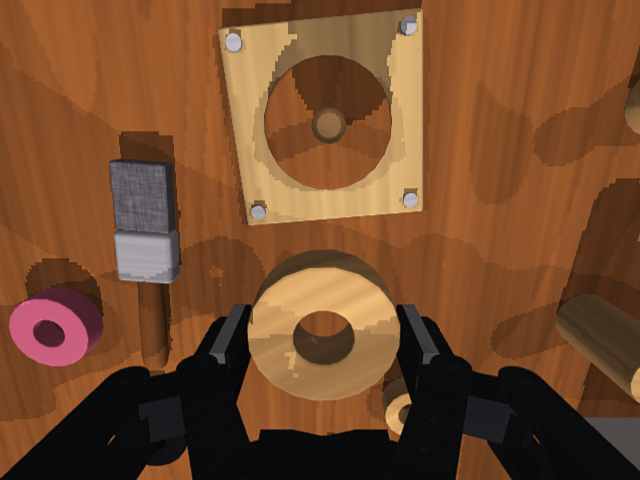

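The post tip is at (329,125), about 2 px right of the prediction, so I take the post at (0.507, -0.1005).

>>> move_arm([
  [[0.05, 0.0035, 0], [0, 0, 0], -1],
  [[0.05, 0, 0], [0, 0, 0], -1],
  [[0.005, 0, 0.02], [0, 0, 0], -1],
  [[0, 0, 0.02], [0, 0, 0], -1],
  [[0, 0, 0], [0, 0, 0], -1],
  [[0, 0, 0], [0, 0, 0], -1],
])

```text
clock: 5.05
position: [0.507, -0.1044, 0.0986]
ee_rot: [0.708, 0.706, -0.0, -0.001]
ft_force: [-0.0, 0.4, -0.5]
grip_width: 0.71
grasp_force: 33.1
```

>>> move_arm([
  [[0.003, 0, 0.01], [0, 0, 0], -1],
  [[0, 0, 0.01], [0, 0, 0], -1],
  [[0, 0, 0.01], [0, 0, 0], -1],
  [[0, 0, 0], [0, 0, 0], -1],
  [[0, 0, 0], [0, 0, 0], -1],
])

```text
clock: 5.55
position: [0.5075, -0.1005, 0.0766]
ee_rot: [0.707, 0.707, -0.0, -0.0]
ft_force: [0.5, 0.5, -0.8]
grip_width: 0.712
grasp_force: 33.1
```

>>> move_arm([
  [[0, 0, 0.012], [0, 0, 0], -1],
  [[0, 0, 0.012], [0, 0, 0], -1],
  [[0, 0, 0.012], [0, 0, 0], -1],
  [[0, 0, 0.011], [0, 0, 0], -1],
  [[0, 0, 0], [0, 0, 0], -1],
  [[0, 0, 0], [0, 0, 0], -1],
])

```text
clock: 6.15
position: [0.5075, -0.1003, 0.0414]
ee_rot: [0.707, 0.707, -0.0, -0.0]
ft_force: [0.3, 0.4, 0.1]
grip_width: 0.713
grasp_force: 33.1
```

>>> move_arm([
  [[0, 0, 0.005], [0, 0, 0], -1],
  [[0, 0, 0.004], [0, 0, 0], -1],
  [[0, 0, 0], [0, 0, 0], -1],
  [[0, 0, 0], [0, 0, 0], -1],
])

```text
clock: 6.55
position: [0.5076, -0.1005, 0.0348]
ee_rot: [0.707, 0.707, -0.0, 0.0]
ft_force: [-1.6, 0.3, 0.3]
grip_width: 0.713
grasp_force: 33.1
```

Open, then retreat upwards.

>>> move_arm([
  [[0, 0, 0], [0, 0, 0], 0.6],
  [[0, 0, 0], [0, 0, 0], 1],
  [[0, 0, 0], [0, 0, 0], 1],
  [[0, 0, 0], [0, 0, 0], 1],
  [[0, 0, -0.03], [0, 0, 0], 1],
  [[0, 0, -0.05], [0, 0, 0], 1],
  [[0, 0, -0.06], [0, 0, 0], 1],
  [[-0.05, 0, -0.02], [0, 0, 0], 1],
  [[-0.05, 0, 0], [0, 0, 0], 1],
  [[0, 0, 0], [0, 0, 0], 1],
])

```text
clock: 7.55
position: [0.5069, -0.1814, 0.1553]
ee_rot: [0.71, 0.704, -0.001, 0.001]
ft_force: [-0.3, -0.6, -0.7]
grip_width: 1.001
grasp_force: 0.0
```

```bash
python3 - <<'E'
from st import *
show()
w=vision.camera("wrist")["pixels"]; t=vision.camera("scene")["pixels"]
a=cv2.resize(w[0:320,140:520],(400,336)); b=cv2.resize(t[230:400,190:400],(400,336))
cv2.imwrite("pics/m1.png",np.hstack([a,b])[:,:,::-1])
E
```

```text
t7.55 p [ 0.5069 -0.1814  0.1553] x [ 0.008  1.    -0.003] z [ 0.001 -0.003 -1.   ] F [-0.3 -0.6 -0.7] w 1.001 g 0.0 j [ 0.71  0.24 -0.51  1.77  0.13  1.17  0.15]
```

View pics/m1.png

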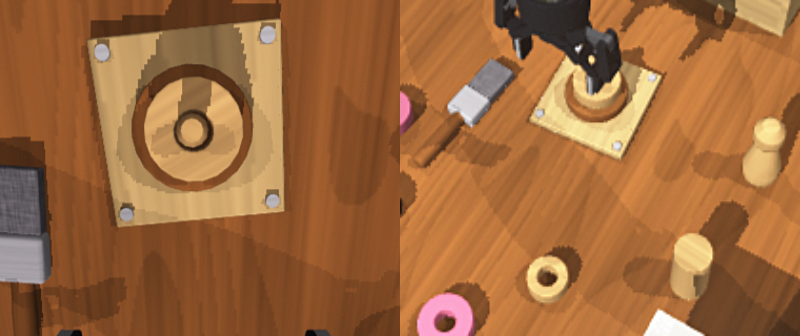

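The large ring sits flat and home on the base, with the post through it. The small ring is next.

>>> move_arm([
  [[-0.05, 0.0246, 0], [0, 0, 0], 1],
  [[-0.05, 0.0246, 0], [0, 0, 0], 1],
  [[-0.05, 0.0246, 0], [0, 0, 0], 1],
  [[-0.0525, 0.0246, 0.02], [0, 0, 0], 1],
  [[0, 0, 0.06], [0, 0, 0], 1],
  [[0, 0, 0.05], [0, 0, 0], 1],
  [[0, 0, 0], [0, 0, 0], 1],
  [[0, 0, 0], [0, 0, 0], 1],
])

```text
clock: 8.45
position: [0.5818, -0.326, 0.0579]
ee_rot: [0.707, 0.707, 0.0, -0.0]
ft_force: [0.5, -0.0, 1.3]
grip_width: 1.0
grasp_force: 0.0
```

>>> move_arm([
  [[-0.01, -0.0016, 0.03], [0, 0, 0], 1],
  [[0, 0, 0.03], [0, 0, 0], 1],
  [[0, 0, 0.01], [0, 0, 0], 1],
  [[0, 0, 0], [0, 0, 0], 0.3],
  [[0, 0, 0], [0, 0, 0], -0.3],
  [[0, 0, 0], [0, 0, 0], -1],
  [[0, 0, 0], [0, 0, 0], -1],
  [[0, 0, 0], [0, 0, 0], -1],
  [[0, 0, 0], [0, 0, 0], -1],
  [[0, 0, 0], [0, 0, 0], -1],
], newtons=30)

```text
clock: 9.45
position: [0.5814, -0.3351, 0.0074]
ee_rot: [0.707, 0.707, 0.0, 0.001]
ft_force: [-2.4, 1.0, 6.5]
grip_width: 0.55
grasp_force: 29.9
```

>>> move_arm([
  [[0, 0, -0.05], [0, 0, 0], -1],
  [[0, 0, -0.06], [0, 0, 0], -1],
  [[0, 0, -0.06], [0, 0, 0], -1],
  [[0, 0, 0], [0, 0, 0], -1],
  [[0, 0, 0], [0, 0, 0], -1],
])

```text
clock: 9.95
position: [0.5811, -0.3352, 0.1349]
ee_rot: [0.707, 0.707, 0.0, 0.002]
ft_force: [-0.3, -0.7, -1.2]
grip_width: 0.553
grasp_force: 31.1
```

```bash
python3 -c "
from ring import *
ringmeas(.0146,'pics/w4.png')"
```

```text
t9.95 p [ 0.5811 -0.3352  0.1349] x [ 0.001  1.    -0.002] z [ 0.003 -0.002 -1.   ] F [-0.3 -0.7 -1.2] w 0.553 g 31.1 j [ 0.76  0.53 -0.42  1.43  0.22  1.23  0.31]
tcp px [323.8 335.2]
out [323.9 330.4] [ 99.6 111.9] [ 0.5811 -0.333   0.1495]
hole [323.4 332.9] [54.9 61.4] [ 0.5809 -0.3341  0.1495]
post pred px [ 119.3 -317.8]
```

>>> move_arm([
  [[0.05, -0.0165, 0], [0, 0, 0], -1],
  [[0.05, -0.0165, 0], [0, 0, 0], -1],
  [[0.05, -0.0165, 0], [0, 0, 0], -1],
  [[0.05, -0.0165, 0], [0, 0, 0], -1],
  [[0.05, -0.0165, 0], [0, 0, 0], -1],
  [[0.05, -0.0165, 0], [0, 0, 0], -1],
  [[0.011, 0, 0], [0, 0, 0], -1],
  [[0, 0, 0.02], [0, 0, 0], -1],
  [[0, 0, 0], [0, 0, 0], -1],
  [[0, 0, 0], [0, 0, 0], -1],
])

```text
clock: 11.0
position: [0.5055, -0.103, 0.1161]
ee_rot: [0.708, 0.706, -0.001, -0.001]
ft_force: [-0.2, -0.5, -0.2]
grip_width: 0.551
grasp_force: 31.1
```

>>> move_arm([
  [[0.0013, 0.0022, 0.01], [0, 0, 0], -1],
  [[0, 0, 0.012], [0, 0, 0], -1],
  [[0, 0, 0.01], [0, 0, 0], -1],
  [[0, 0, 0.01], [0, 0, 0], -1],
  [[0, 0, 0], [0, 0, 0], -1],
  [[0, 0, 0], [0, 0, 0], -1],
])

```text
clock: 11.6
position: [0.5076, -0.1006, 0.0857]
ee_rot: [0.707, 0.707, -0.0, -0.0]
ft_force: [-0.3, 0.3, 0.8]
grip_width: 0.549
grasp_force: 31.1
```

>>> move_arm([
  [[0, 0, 0.01], [0, 0, 0], -1],
  [[0, 0, 0.01], [0, 0, 0], -1],
  [[0, 0, 0.01], [0, 0, 0], -1],
  [[0, 0, 0], [0, 0, 0], -1],
  [[0, 0, 0], [0, 0, 0], -1],
])

```text
clock: 12.1
position: [0.5075, -0.1005, 0.0631]
ee_rot: [0.707, 0.707, -0.0, -0.0]
ft_force: [-0.2, -0.3, -0.3]
grip_width: 0.551
grasp_force: 31.1
```

>>> move_arm([
  [[0, 0, 0.003], [0, 0, 0], -1],
  [[0, 0, 0], [0, 0, 0], -1],
  [[0, 0, 0], [0, 0, 0], 0.4],
  [[0, 0, 0], [0, 0, 0], 1],
  [[0, 0, 0], [0, 0, 0], 1],
  [[0, 0, 0], [0, 0, 0], 1],
  [[0, 0, -0.03], [0, 0, 0], 1],
  [[0, 0, -0.05], [0, 0, 0], 1],
  [[0, 0, -0.06], [0, 0, 0], 1],
  [[-0.05, 0, -0.02], [0, 0, 0], 1],
  [[-0.05, 0, 0], [0, 0, 0], 1],
  [[0, 0, 0], [0, 0, 0], 1],
])

```text
clock: 13.3
position: [0.5068, -0.1815, 0.1814]
ee_rot: [0.71, 0.704, -0.001, 0.001]
ft_force: [-0.1, 0.0, -1.3]
grip_width: 1.0
grasp_force: 0.0
```

```bash
python3 - <<'E'
from st import *
show()
w=vision.camera("wrist")["pixels"]; t=vision.camera("scene")["pixels"]
a=cv2.resize(w[0:320,140:520],(400,336)); b=cv2.resize(t[230:315,235:340],(400,336))
cv2.imwrite("pics/m2.png",np.hstack([a,b])[:,:,::-1])
E
```

```text
t13.30 p [ 0.5068 -0.1815  0.1814] x [ 0.008  1.    -0.003] z [ 0.    -0.003 -1.   ] F [-0.1  0.  -1.3] w 1.0 g 0.0 j [ 0.71  0.22 -0.51  1.74  0.11  1.22  0.16]
```

View pics/m2.png

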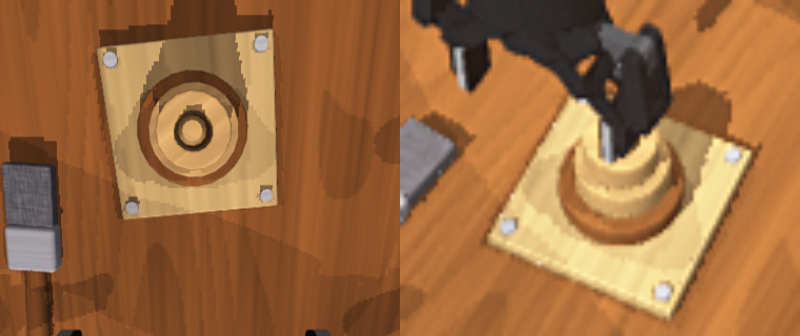

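Both rings are threaded and seated. The crate handle is next.

>>> move_arm([
  [[0.056, 0, -0.03], [0, 0, 0], 1],
  [[0.058, 0, -0.03], [0, 0, 0], 1],
  [[0.058, 0, -0.03], [0, 0, 0], 1],
  [[0.058, 0, -0.03], [0, 0, 0], 1],
  [[0.058, 0, 0], [0, 0, 0.02], 1],
  [[0.058, 0, 0], [0, 0, 0], 1],
  [[0.058, 0, 0], [0, 0, 0], 1],
  [[0.058, 0, 0], [0, 0, 0], 1],
  [[0.058, 0, 0], [0, 0, 0], 1],
  [[0.046, -0.009, 0], [0, 0, 0], 1],
  [[0, 0, 0], [0, 0, 0], 1],
  [[0, 0, 0], [0, 0, 0], 1],
])

```text
clock: 14.6
position: [0.5031, 0.2508, 0.2707]
ee_rot: [0.712, 0.703, -0.0, -0.0]
ft_force: [0.6, 0.4, -0.2]
grip_width: 0.999
grasp_force: 0.0
```

```bash
python3 - <<'E'
from st import *
show()
c=vision.camera("wrist"); print((-np.array(c["R"]).T@c["t"]).round(3),proj(c,np.array([.4998,.2464,.163])))
cv2.imwrite("pics/w5.png",c["pixels"][:,:,::-1])
hsv=cv2.cvtColor(c["pixels"],cv2.COLOR_RGB2HSV)
m=((hsv[...,1]<40)&(hsv[...,2]>110)).astype(np.uint8)
n,l,s,ce=cv2.connectedComponentsWithStats(m)
for i in range(1,n):
    if s[i][4]>150: print(s[i],ce[i].round(1),ray(c,ce[i],.16).round(4))
E
```

```text
t14.60 p [0.5031 0.2508 0.2707] x [0.012 1.    0.   ] z [-0.001  0.    -1.   ] F [ 0.6  0.4 -0.2] w 0.999 g 0.0 j [ 0.15  0.27 -0.83  1.54  0.2   1.42 -0.7 ]
[0.504 0.33  0.412] [319.200184   248.69147095]
[ 508  104   55   55 2474] [534.6 131.1] [0.6443 0.3264 0.16  ]
[ 313  174   14  139 1630] [319.4 242. ] [0.5    0.2505 0.16  ]
[ 479  297   46   39 1485] [501.1 316.1] [0.6417 0.1881 0.16  ]
```

View pics/w5.png

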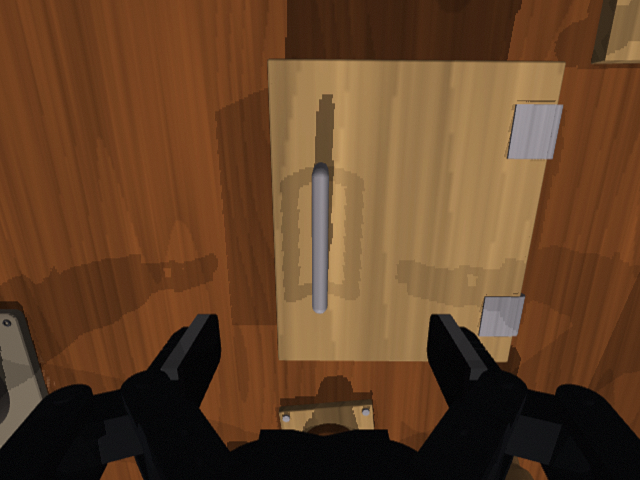

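The handle bar is vertical in the image at column 320, which puts it at x≈0.500, y≈0.248 and agrees with the top camera.

>>> move_arm([
  [[-0.004, -0.004, 0.03], [0, 0, 0], 1],
  [[0, 0, 0.05], [0, 0, 0], 1],
  [[0, 0, 0.05], [0, 0, 0], 1],
  [[0, 0, 0.03], [0, 0, 0], 1],
  [[0, 0, 0.012], [0, 0, 0], 1],
  [[0, 0, 0], [0, 0, 0], 1],
  [[0, 0, 0], [0, 0, 0], 1],
])

```text
clock: 15.35
position: [0.502, 0.246, 0.1433]
ee_rot: [0.713, 0.701, 0.001, 0.0]
ft_force: [1.0, -0.3, -0.1]
grip_width: 1.006
grasp_force: 0.0
```

>>> move_arm([
  [[0, 0, 0], [0, 0, 0], 0],
  [[0, 0, 0], [0, 0, 0], -0.5],
  [[0, 0, 0], [0, 0, 0], -1],
  [[0, 0, 0], [0, 0, 0], -1],
  [[0, 0, 0], [0, 0, 0], -1],
  [[0, 0, 0], [0, 0, 0], -1],
  [[0, 0, 0], [0, 0, 0], -1],
  [[0, 0, 0], [0, 0, 0], -1],
  [[0, 0, 0], [0, 0, 0], -1],
], newtons=60)

```text
clock: 16.25
position: [0.5001, 0.2461, 0.1422]
ee_rot: [0.713, 0.702, -0.001, -0.0]
ft_force: [-7.3, -2.5, 8.6]
grip_width: 0.116
grasp_force: 58.5
```

>>> move_arm([
  [[0, 0.0033, -0.0104], [0, 0, 0], -1],
  [[0, 0.0035, -0.0103], [0, 0, 0], -1],
  [[0, 0.0041, -0.0101], [0, 0, 0], -1],
  [[0, 0.0043, -0.0099], [0, 0, 0], -1],
  [[0, 0.0049, -0.0097], [0, 0, 0], -1],
  [[0, 0.0051, -0.0095], [0, 0, 0], -1],
  [[0, 0.006, -0.0092], [0, 0, 0], -1],
  [[0, 0.0061, -0.0091], [0, 0, 0], -1],
  [[0, 0, 0], [0, 0, 0], -1],
  [[0, 0, 0], [0, 0, 0], -1],
])

```text
clock: 17.25
position: [0.5267, 0.2456, 0.2006]
ee_rot: [0.712, 0.702, -0.003, -0.001]
ft_force: [-14.1, -3.1, 5.4]
grip_width: 0.118
grasp_force: 58.7
```

>>> move_arm([
  [[0, 0.006, -0.0085], [0, 0, 0], -1],
  [[0, 0.0063, -0.0083], [0, 0, 0], -1],
  [[0, 0.0071, -0.008], [0, 0, 0], -1],
  [[0, 0.0074, -0.0078], [0, 0, 0], -1],
  [[0, 0.0079, -0.0073], [0, 0, 0], -1],
  [[0, 0.0081, -0.0072], [0, 0, 0], -1],
  [[0, 0.0086, -0.0066], [0, 0, 0], -1],
  [[0, 0.0088, -0.0065], [0, 0, 0], -1],
  [[0, 0, 0], [0, 0, 0], -1],
  [[0, 0, 0], [0, 0, 0], -1],
])

```text
clock: 18.25
position: [0.5723, 0.2447, 0.2483]
ee_rot: [0.713, 0.702, -0.002, -0.0]
ft_force: [-19.6, -8.5, 20.5]
grip_width: 0.114
grasp_force: 59.2
```

>>> move_arm([
  [[0, 0.009, -0.0068], [0, 0, 0], -1],
  [[0, 0.0094, -0.0063], [0, 0, 0], -1],
  [[0, 0.0096, -0.0058], [0, 0, 0], -1],
  [[0, 0.0099, -0.0055], [0, 0, 0], -1],
  [[0, 0, 0], [0, 0, 0], -1],
  [[0, 0, 0], [0, 0, 0], -1],
  [[0, 0, 0], [0, 0, 0], -1],
])

```text
clock: 18.95
position: [0.6026, 0.2444, 0.266]
ee_rot: [0.713, 0.701, 0.0, 0.0]
ft_force: [-6.6, -3.2, 10.0]
grip_width: 0.11
grasp_force: 60.6
```

```bash
python3 - <<'E'
from st import *
from scipy.optimize import least_squares
o=show(); p=o["position"]; R=Ro.from_quat(o["ee_rot"]).as_matrix()
g=p-.019*R[:,2]; print("grasp",g.round(4))
# angle assuming hinge at (.680,.11)
a0=np.arctan2(.05,-.18)
for hx in (.678,.680,.682):
  for dz in (0,.002): print(hx,dz,np.degrees(a0-np.arctan2(g[2]-dz-.11,g[0]-hx)).round(2), np.hypot(g[2]-dz-.11,g[0]-hx).round(4))
# arc fit
Q=np.array([[.5001,.1422],[.5267,.2006],[.5723,.2483],[p[0],p[2]]])+[0,.019]
f=least_squares(lambda v:np.hypot(Q[:,0]-v[0],Q[:,1]-v[1])-.1868,[.68,.11]); print(f.x,f.fun)
t=[np.degrees(np.arctan2(q[1]-f.x[1],q[0]-f.x[0])) for q in Q]; print(t[0]-np.array(t))
for n in("top","scene"): cv2.imwrite(f"pics/{n}9.png",vision.camera(n)["pixels"][:,:,::-1])
# measure near lid edge in top view: expected corner pixels for angle th
c=vision.camera("top")
for th in (48,50,52):
    T=np.radians(th)
    for y in (.118,.376):
        # near edge upper corner: local (-.22,.01)
        X=np.array([.681-.22*np.cos(T)+.01*np.sin(T),y,.11+.22*np.sin(T)+.01*np.cos(T)]); print(th,y,X.round(3),"top",proj(c,X).round(1),"scene",proj(vision.camera("scene"),X).round(1))
E
```

```text
t18.95 p [0.6026 0.2444 0.266 ] x [ 0.016  1.    -0.   ] z [ 0. -0. -1.] F [-6.6 -3.2 10. ] w 0.11 g 60.6 j [ 0.07  0.47 -0.76  1.3   0.32  1.49 -0.67]
grasp [0.6026 0.2444 0.285 ]
0.678 0 51.16 0.1906
0.678 0.002 50.92 0.1887
0.68 0 50.61 0.1914
0.68 0.002 50.37 0.1895
0.682 0 50.07 0.1922
0.682 0.002 49.82 0.1904
[0.68145351 0.11558601] [ 2.01956906e-04 -3.39389385e-04  1.00037274e-04  6.49207182e-05]
[ 0.         19.78794005 40.14798773 50.92087086]
48 0.118 [0.541 0.118 0.28 ] top [236.9 221. ] scene [353.7 149.9]
48 0.376 [0.541 0.376 0.28 ] top [103.3 220.8] scene [398.5  90.2]
50 0.118 [0.547 0.118 0.285] top [236.6 217.6] scene [356.3 149.2]
50 0.376 [0.547 0.376 0.285] top [102.4 217.4] scene [401.   89.3]
52 0.118 [0.553 0.118 0.29 ] top [236.2 214.1] scene [359.  148.7]
52 0.376 [0.553 0.376 0.29 ] top [101.4 213.8] scene [403.5  88.5]
```

```bash
python3 - <<'E'
from h import *
import pickle
c=pickle.load(open("c0.pkl","rb"))["top"]
im=cv2.cvtColor(cv2.imread("pics/top9.png"),cv2.COLOR_BGR2HSV)
for a,b in((107,117),(120,132),(218,230)):
    print(a,[(r,*im[r,a:b,1:].mean(0).astype(int).tolist()) for r in range(206,240)])
for th in (48,50,52):
    T=np.radians(th)
    print(th,[proj(c,np.array([.681-.22*np.cos(T)+k*np.sin(T),.36,.11+.22*np.sin(T)+k*np.cos(T)])).round(1).tolist() for k in (0,.01)])
E
```

```text
107 [(206, 29, 175), (207, 29, 173), (208, 28, 172), (209, 29, 171), (210, 28, 169), (211, 29, 168), (212, 28, 166), (213, 30, 165), (214, 29, 164), (215, 29, 161), (216, 30, 160), (217, 30, 158), (218, 29, 155), (219, 30, 153), (220, 30, 151), (221, 29, 148), (222, 30, 146), (223, 30, 144), (224, 30, 141), (225, 30, 140), (226, 30, 138), (227, 31, 136), (228, 30, 133), (229, 34, 130), (230, 38, 129), (231, 46, 128), (232, 53, 127), (233, 59, 128), (234, 69, 126), (235, 74, 126), (236, 82, 124), (237, 89, 128), (238, 97, 130), (239, 103, 129)]
120 [(206, 25, 194), (207, 26, 193), (208, 25, 191), (209, 26, 191), (210, 26, 190), (211, 26, 190), (212, 26, 188), (213, 27, 188), (214, 26, 187), (215, 27, 185), (216, 26, 185), (217, 26, 184), (218, 26, 182), (219, 28, 181), (220, 27, 181), (221, 27, 179), (222, 28, 179), (223, 27, 177), (224, 28, 176), (225, 28, 176), (226, 28, 174), (227, 29, 173), (228, 28, 173), (229, 28, 171), (230, 29, 169), (231, 29, 168), (232, 29, 167), (233, 29, 163), (234, 30, 163), (235, 29, 161), (236, 29, 160), (237, 30, 157), (238, 29, 155), (239, 31, 153)]
218 [(206, 78, 180), (207, 79, 179), (208, 78, 178), (209, 79, 178), (210, 78, 178), (211, 78, 179), (212, 79, 179), (213, 77, 180), (214, 78, 180), (215, 78, 177), (216, 79, 172), (217, 79, 168), (218, 80, 172), (219, 78, 179), (220, 77, 181), (221, 80, 175), (222, 82, 160), (223, 90, 136), (224, 90, 122), (225, 86, 126), (226, 84, 132), (227, 84, 132), (228, 81, 132), (229, 85, 127), (230, 85, 126), (231, 84, 121), (232, 84, 119), (233, 85, 119), (234, 85, 121), (235, 87, 117), (236, 85, 112), (237, 85, 109), (238, 85, 108), (239, 87, 109)]
48 [[113.0, 225.0], [111.6, 220.8]]
50 [[112.0, 221.7], [110.7, 217.4]]
52 [[111.0, 218.3], [109.8, 213.8]]
```

>>> move_arm([
  [[0, -0.001, 0.0008], [0, 0, 0], -1],
  [[0, 0, 0], [0, 0, 0], -1],
  [[0, 0, 0], [0, 0, 0], -1],
  [[0, 0, 0], [0, 0, 0], -1],
  [[0, 0, 0], [0, 0, 0], -1],
  [[0, 0, 0], [0, 0, 0], -1],
])

```text
clock: 20.0
position: [0.6018, 0.2444, 0.2656]
ee_rot: [0.713, 0.701, 0.0, 0.0]
ft_force: [-7.4, -2.7, 11.9]
grip_width: 0.111
grasp_force: 60.7
```

The hold is steady at about 50°, so I'm handing in.

```bash
python3 -c "
from workcell import order
print(order.hand_in())"
```

```text
the job is handed in; nothing more can be done
None
```

I handed the job in at about 20 s: the large ring and then the small ring are home on the post and released, and the arm is holding the crate lid open at about 50° (my estimates run from 50° to 51°); the hand-in returned no verdict.

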